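# Gauge a casting mould and set the filler stroke

## Task

Find how deep the cavity of the blue-strapped mould is: set the depth gauge's bar flat across the middle of its mouth and let go so that it sits by itself, then take the red knob and slide the rod gently down until it bottoms, and leave it standing there. Then slide the red stop of the piston filler to the depth the rod shows (its scale is one to one), to the nearest half-centimetre or so. The raw clay mugs and the other things around are not to be disturbed.

Things in the scene. Friction and masses are not known exactly. Their poses are not given: they have to be found in the camera images.
- mould: cream plaster casting mould with a BLUE strap, an upright cylinder 140 mm in diameter, 130 mm high, does not move; origin: centre of its underside. In its flat top opens a straight round cavity 60 mm in diameter with a flat floor, 70 to 110 mm deep, different each time. A like mould with a black strap stands near; they may have changed places
- mouth (a point): centre of the mouth of the blue-strapped mould, at the level of its flat top (130 mm above the table)
- gauge: aluminium bar of the depth gauge (0.4 kg with its rod), 200 mm long (y), 34 mm wide (x), 28 mm high (z), standing on the table; origin: centre of its underside, z up. The rod stands through its middle. Each end has a ribbed grip place 68 mm from the middle, to be taken across the 34 mm width from above, clear of rod and knob
- rod: the gauge's steel rod, 12 mm thick, ringed every 10 mm, sliding only along the bar's z; stiff fit (2.5 N), stays where put, 125 mm of travel. Origin at the lower tip, z up: bare rod to 158 mm, then a red knob 30 mm in diameter to 188 mm. Starts fully raised, tip 2 mm above the bar's underside. Depth shown = tip below the bar's underside = 130 mm less the bare rod seen between bar top and knob
- knob_top (a point): top of the red knob, 188 mm above the rod's tip
- filler: piston filler, a fixed bench machine 460 x 200 mm: a steel dosing cylinder along its x axis, a hopper 265 mm high at the -x end, and towards +x the piston rod up to an end plate 180 mm from the origin (on the table, under the machine). Along its +y side runs a graduated rule, its top 92 mm above the table, with the red stop on it
- scale_zero (a point): zero mark of the filler's rule (a long black line, the one nearest the cylinder), on the rule's top; its axes are the filler's: the scale runs along +x, away from the hopper, black lines every 10 mm, long ones at 0, 50 and 100 mm
- stop (a joint): reading of the stop in m: 0 with its middle (its red pointer) at the zero mark, growing along the filler's +x up to 0.130; it stays where it is left, 3 N to slide. At the start it reads between 5 and 45 mm
- stop_top (a point): middle of the top of the stop's upright red wing, 58 mm above the rule's top (150 mm above the table). The wing is 18 mm thick along the scale, 26 mm across it and 40 mm tall, on a dark saddle 30 x 40 mm and 19 mm high; pinch the wing from above along the scale's direction
- mould_black: bystander: the mould with the black strap, same size as the other, fixed
- mug_a: bystander: raw grey clay skull mug, 76 mm across, 96 mm high, origin under its foot; do not disturb
- mug_b: bystander: raw clay mug like mug_a
- mug_c: bystander: raw clay mug like mug_a
- fettling_tool: bystander: spatula 190 mm long lying on the table
- brush: bystander: brush 180 mm long lying on the table
There are look-alikes about, which are no part of the job. Several things have the shape of the gauge; the one meant has the colours described above. What is shaped like the mould but green is not meant.

How it is judged:
On the way, in this order (a step that is already met when the one before it is completed fails the run):
1. the gauge's bar sits flat across the middle of the mouth of the blue-strapped mould, let go (horizontal distance between gauge and mouth below 0.015 m and z of gauge in the frame of mouth between -0.004 and 0.004 m and angle between gauge's own z axis and vertical below 0.05 rad and contact force between the fingers and gauge below 0.1 N), for 0.2 s.
2. the rod has been slid down to the floor of the cavity, with the bar still flat on the mould (horizontal distance between gauge and mouth below 0.015 m and z of gauge in the frame of mouth between -0.004 and 0.004 m and angle between gauge's own z axis and vertical below 0.05 rad and contact force between rod and mould above 0.1 N and z of rod in the frame of gauge below -0.06 m), for 0.2 s.
At the end, for the whole second after the job is handed in: the gauge's bar lies flat on the blue-strapped mould, rod within 15 mm of the middle of the mouth, the rod standing on the cavity floor, and the filler's stop reads the depth of the rod's tip below the bar within 6 mm; everything at rest and let go (all of step 2 and linear speed of gauge below 0.01 m/s and velocity of joint stop between -0.005 and 0.005 m/s and ((z of rod in the frame of gauge between -0.0686 and -0.0654 m and value of joint stop between 0.0594 and 0.0746 m) or (z of rod in the frame of gauge between -0.0716 and -0.0684 m and value of joint stop between 0.0624 and 0.0776 m) or (z of rod in the frame of gauge between -0.0746 and -0.0714 m and value of joint stop between 0.0654 and 0.0806 m) or (z of rod in the frame of gauge between -0.0776 and -0.0744 m and value of joint stop between 0.0684 and 0.0836 m) or (z of rod in the frame of gauge between -0.0806 and -0.0774 m and value of joint stop between 0.0714 and 0.0866 m) or (z of rod in the frame of gauge between -0.0836 and -0.0804 m and value of joint stop between 0.0744 and 0.0896 m) or (z of rod in the frame of gauge between -0.0866 and -0.0834 m and value of joint stop between 0.0774 and 0.0926 m) or (z of rod in the frame of gauge between -0.0896 and -0.0864 m and value of joint stop between 0.0804 and 0.0956 m) or (z of rod in the frame of gauge between -0.0926 and -0.0894 m and value of joint stop between 0.0834 and 0.0986 m) or (z of rod in the frame of gauge between -0.0956 and -0.0924 m and value of joint stop between 0.0864 and 0.1016 m) or (z of rod in the frame of gauge between -0.0986 and -0.0954 m and value of joint stop between 0.0894 and 0.1046 m) or (z of rod in the frame of gauge between -0.1016 and -0.0984 m and value of joint stop between 0.0924 and 0.1076 m) or (z of rod in the frame of gauge between -0.1046 and -0.1014 m and value of joint stop between 0.0954 and 0.1106 m) or (z of rod in the frame of gauge between -0.1076 and -0.1044 m and value of joint stop between 0.0984 and 0.1136 m) or (z of rod in the frame of gauge between -0.1106 and -0.1074 m and value of joint stop between 0.1014 and 0.1166 m) or (z of rod in the frame of gauge between -0.1136 and -0.1104 m and value of joint stop between 0.1044 and 0.1196 m))); the robot touches nothing.
It fails at once if the gauge is banged or pressed hard on the soft plaster (over 60 N) (contact force between gauge and mould above 60 N).
It fails at once if a raw mug is pushed more than 15 mm or tipped (distance of any of mug_a, mug_b, mug_c from where it was at the start of the episode above 0.015 m or angle between any of mug_a, mug_b, mug_c's own z axis and vertical above 0.3 rad).
It fails at once if a hand tool is pushed more than 30 mm away (distance of any of fettling_tool, brush from where it was at the start of the episode above 0.03 m).
It also fails if it takes over 70 s, if anything falls off the work surface, if the arm or the gripper's body presses on something with over 40 N, if the wrist force passes 120 N, or if a joint passes its speed limit or range.

## Robot

A 6-joint arm with a two-finger parallel gripper is mounted at the origin on the work surface. World frame = base frame: x ahead of the robot, y to its left, z up, the work surface at z = 0. Lengths are in m, angles in rad, forces in N, time in s.
With the tool pointing down it reaches from about 0.225 to 0.875 m from the base axis. Payload 3.4 kg.
Tool frame: the origin (TCP) lies on the centre line of the jaws, within the pads' length; the fingertips stand 17 mm ahead of it and the grasp point (between the pads) lies 2 mm behind it (nose_length is the distance from the TCP to the fingertips, in m); z points along the fingers, y is the line along which they close (so a half turn about z gives the same grasp; the last joint's range is limited). The gripper opens to 85 mm and grips with 20 to 120 N. Pads are 22 mm wide; open, the fingers measure 114 mm over their backs; the gripper's body (76 mm by 85 mm) begins 54 mm behind the grasp point. The pads swing forward as they close: fully open they stand 13 mm farther back than shut.
Start: joints at [-1.33, 0.276, 1.505, -0, 1.361, -0.121], TCP at [0.204, -0.538, 0.248] pointing down, gripper open.
Joint ranges: [-2.89, 2.89], [-0.75, 2.08], [0.22, 2.7], [-1.18, 4.32], [0.11, 2.71], [-2.7, 2.7]. Speed limits (rad/s): [2.57, 2.57, 3.14, 3.14, 3.14, 3.14].

## Interface

Orientations are given as a unit quaternion [w, x, y, z].
In Python, from rig import get_state, get_image, sign_off, find_in, place_of, nose_length gives the robot as it stands.
- The arm moves only by the tool apply_moves, never from a script. Its argument "deltas" is one flat list of numbers, 5 for each row, row after row: the finger opening in mm, from 0 to 85.4, then the shift along the tool's x, y, z in mm, then the turn about the tool's z in degrees. A call has 1 to 12 rows; each row is the pose to reach, as a shift and turn from the pose commanded when the call began, along the tool's axes at that moment; what a row does not reach only later rows make up. A row lasts 1/12 s, in which the tool goes at most 41.7 mm and 7.16 degrees, less where a joint would pass 70% of its speed; a pose out of reach is approached as far as the arm can. A call with a gripper value outside its range is refused whole. The fingers move at their own pace and stop on an object; "squeeze" is the grip in N (left out, the last holds). Time passes only in rows, so rows that repeat a pose let the fingers close. It gives the time, the measured TCP pose, the force, the opening and the grip force at its end, in the units of the state.
- get_state(): the state, without advancing time (a new reading comes with each control period).
- get_image(name): name is "scene" or "top" or "wrist"; returns a dict with "frame" (400x640x3 uint8, red, green, blue), "K" (3x3 intrinsics, pixels), "position" and "orientation" of the camera in the world. Camera axes: x right, y down, z forward; pixel columns grow to the right and rows downward; lengths in m; the calibration is good to about 2 mm. The wrist camera is an equidistant fisheye: a pixel r from the principal point sees the ray r / f radians off the axis. A picture is of the moment at which its call begins. There is no depth.
- sign_off(): hands the job in; it is judged then, once.
Trained networks look in a picture, given as the dict that the camera call returned (one of the last four; its "shot" number tells which), for a name from the list of things; names that differ only in an ending like _2 or _b are one class to them, and where a whole thing is asked for, a point or a joint stands for the part that bears it (a point fixed in the world has none). Each returns a list of dicts, best first, with "score" (0 to 1); they miss things now and then, are a little off and sometimes report something else, mostly with a low value. They report only what shows in the picture. A call takes as long as a camera call. They do not tell look-alikes from the thing itself.
- find_in(query, picture): "point" ([column, row] in pixels, amid what is visible of it).
- place_of(query, picture): "point" ([column, row] in pixels: a listed point, or the origin of a listed thing).
The state is a dict: "clock": time; "qpos": joint angles; "qd": joint speeds; "effort": joint torques, N m; "position": TCP position; "ee_rot": TCP orientation; "contact_force": force on the tool from outside, world axes, zero at the start; "moment": the same for the moment, N m; "width": finger opening in m; "gripper_force": force on a finger pad.
Only numpy, scipy, OpenCV 4.12 (cv2) and the standard library are available. Lean on these libraries where they do the work, as an engineer would, in place of code of your own. Each camera call takes 0.05 s, during which the arm holds its last target. There are 200 camera calls.

## Working session

There is one attempt and no reset: what is moved stays moved. The work goes in short steps, Python scripts to look and compute and a tool call to move; the robot and the scene stay as the last step left them, time stands still between calls to the robot, and variables do not carry over. Pictures are saved under pics/ and viewed, at most 10 in all, crops included, and the job is handed in when it is done.

Besides the shell and the picture viewer there is one more tool, called by a JSON object that holds its "fn" and its "kwargs", one argument or row to a line. apply_moves: Moves the arm, as the interface text tells. Its arguments: {"type":"object","properties":{"deltas":{"type":"array"},"squeeze":{"type":"number"}},"required":["deltas"]}

```bash
mkdir -p pics
cat > h.py <<'E'
import sys; sys.path.insert(0,'.')
import numpy as np, cv2
from scipy.spatial.transform import Rotation as R
from rig import *
def rot(q): return R.from_quat([q[1],q[2],q[3],q[0]]).as_matrix()
def ray(im,p,wrist=False):
    K=im["K"]; v=np.array([(p[0]-K[0][2])/K[0][0],(p[1]-K[1][2])/K[1][1]])
    if wrist:
        t=np.linalg.norm(v); d=np.array([*(v/max(t,1e-9)*np.sin(t)),np.cos(t)])
    else: d=np.array([*v,1.])
    return rot(im["orientation"])@d
def at(im,p,z,wrist=False):
    d=ray(im,p,wrist); o=np.array(im["position"]); return o+d*(z-o[2])/d[2]
def proj(im,X,wrist=False):
    K=np.array(im["K"]); c=rot(im["orientation"]).T@(np.array(X)-im["position"])
    if wrist:
        r=np.hypot(c[0],c[1]); t=np.arctan2(r,c[2]); v=c[:2]/max(r,1e-9)*t
    else: v=c[:2]/c[2]
    return np.array([K[0,0]*v[0]+K[0,2],K[1,1]*v[1]+K[1,2]])
def save(im,n,crop=None,s=1):
    f=im["frame"]
    if crop: f=f[crop[1]:crop[3],crop[0]:crop[2]]
    cv2.imwrite('pics/'+n+'.png',cv2.cvtColor(cv2.resize(f,None,fx=s,fy=s,interpolation=cv2.INTER_CUBIC),cv2.COLOR_RGB2BGR))
E
python3 - <<'E'
from h import *
print(get_state(),nose_length)
H={'mouth':.13,'gauge':0,'knob_top':.19,'scale_zero':.092,'stop_top':.15,'filler':0,'mould':0,'mug_a':0}
ims={n:get_image(n) for n in("top","scene")}
for n,im in ims.items():
    save(im,n+'0'); print(n,np.round(im["position"],3),np.round(rot(im["orientation"])[:,2],2),im["K"][0][0])
    for q,z in H.items():
        print(q,[(np.round(r["point"]).tolist(),round(r["score"],2),np.round(at(im,r["point"],z)[:2],3).tolist()) for r in place_of(q,im)[:5]])
cv2.imwrite('pics/both.png',cv2.cvtColor(np.vstack([ims["top"]["frame"],ims["scene"]["frame"]]),cv2.COLOR_RGB2BGR))
E
```

```text
{'clock': 0.0, 'qpos': array([-1.33000670e+00,  2.76590651e-01,  1.50618259e+00, -1.84063274e-05,
        1.36072465e+00, -1.21000537e-01]), 'qd': array([ 0.0001467 ,  0.00047284, -0.00101913,  0.0003067 , -0.00215551,
       -0.00147101]), 'effort': array([-2.70484670e-04, -4.16783345e+01, -2.45807344e+01, -5.42794642e-04,
        1.09232054e-02, -1.52012749e-07]), 'position': array([ 0.20338175, -0.5372612 ,  0.24742248]), 'ee_rot': array([-9.50370032e-04,  9.83682259e-01,  1.79911937e-01, -6.60053194e-05]), 'contact_force': array([ 0.17457347,  0.56439866, -1.6343698 ]), 'moment': array([ 0.02624053,  0.01605455, -0.00961376]), 'gripper_force': 0.0, 'width': 0.08534022859630161} 0.017
top [ 0.385 -0.015  1.487] [ 0.08 -0.   -1.  ] 447.0257486669308
mouth [([349.0, 242.0], 0.95, [0.351, -0.117]), ([264.0, 157.0], 0.57, [0.613, 0.142])]
gauge [([228.0, 211.0], 0.87, [0.454, 0.275]), ([221.0, 270.0], 0.69, [0.258, 0.295])]
knob_top [([209.0, 275.0], 0.54, [0.261, 0.291]), ([210.0, 200.0], 0.48, [0.477, 0.289])]
scale_zero [([402.0, 203.0], 0.98, [0.47, -0.289])]
stop_top [([400.0, 19
[... 573 characters left out ...]
.0, 202.0], 0.45, [0.513, -0.004])]
gauge [([398.0, 187.0], 0.97, [0.471, 0.282]), ([373.0, 144.0], 0.85, [0.257, 0.302])]
knob_top [([379.0, 102.0], 0.73, [0.243, 0.309]), ([407.0, 147.0], 0.54, [0.463, 0.289])]
scale_zero [([238.0, 230.0], 0.63, [0.469, -0.281])]
stop_top [([238.0, 228.0], 0.64, [0.504, -0.28])]
filler [([215.0, 249.0], 0.65, [0.446, -0.363])]
mould [([384.0, 231.0], 0.64, [0.608, 0.149]), ([375.0, 277.0], 0.62, [0.736, 0.044]), ([279.0, 200.0], 0.59, [0.352, -0.114]), ([400.0, 187.0], 0.43, [0.474, 0.288]), ([239.0, 229.0], 0.15, [0.406, -0.272])]
mug_a [([329.0, 205.0], 0.79, [0.441, 0.033]), ([430.0, 235.0], 0.74, [0.682, 0.274]), ([374.0, 274.0], 0.66, [0.727, 0.048])]
```

View pics/top0.png

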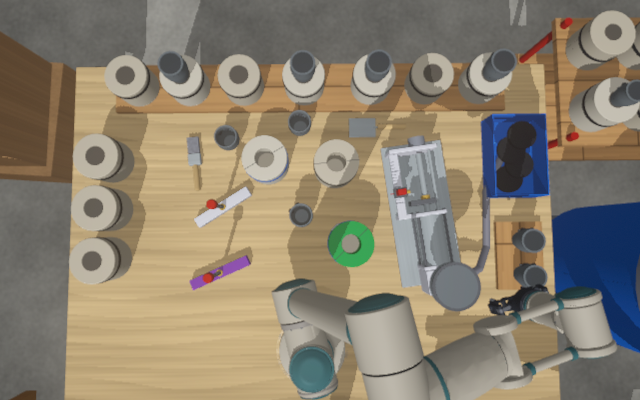

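View pics/scene0.png

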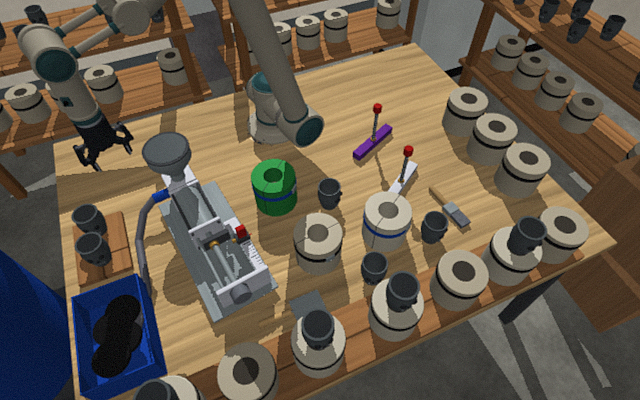

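Candidates, with pixels in the top view:
- **Gauge:** white bar at (223,207). The purple bar at (220,272) is a look-alike.
- **Mould:** (264,158), which is (387,220) in the scene view and seems to have a blue strap. The one at (336,161) / (318,243) seems black-strapped, and (351,244) is green.
- **Filler stop:** the red stop is at (401,192).

I'll check the choice in one close crop.

Run:
```python
from h import *
im=get_image("scene"); t=get_image("top")
a=cv2.resize(im["frame"][130:290,280:460],None,fx=4,fy=3.75*4/3.75); save(im,'crop1',(280,140,470,280),4)
f=t["frame"].astype(int); sub=f[180:235,185:260]
hsv=cv2.cvtColor(t["frame"],cv2.COLOR_RGB2HSV)
m=((hsv[...,1]<45)&(hsv[...,2]>150)).astype(np.uint8); mm=np.zeros_like(m); mm[182:232,188:256]=m[182:232,188:256]
n,l,s,c=cv2.connectedComponentsWithStats(mm); k=1+np.argmax(s[1:,4]); 
for j in range(1,n):
    if s[j,4]>20: print(s[j],c[j])
pts=np.argwhere(mm>0)[:,::-1].astype(np.float32)
box=cv2.boxPoints(cv2.minAreaRect(pts)); W=np.array([at(t,p,.026)[:2] for p in box]); print(np.round(box),np.round(W,3),W.mean(0))
d=[np.linalg.norm(W[1]-W[0]),np.linalg.norm(W[2]-W[1])];print(d)
e=W[1]-W[0] if d[0]>d[1] else W[2]-W[1]; print('axis deg',np.degrees(np.arctan2(e[1],e[0])))
# filler axis from image points: print red pixels
r=(hsv[...,1]>150)&((hsv[...,0]<6)|(hsv[...,0]>174))&(hsv[...,2]>80)
n,l,s,c=cv2.connectedComponentsWithStats(r.astype(np.uint8))
for j in range(1,n):
    if s[j,4]>8: print('red',s[j],c[j],at(t,c[j],.15)[:2],at(t,c[j],.19)[:2])
```

```text
[194 186  58  42 646] [222.47213622 206.92260062]
[[193. 219.]
 [245. 185.]
 [252. 195.]
 [199. 228.]] [[0.428 0.384]
 [0.536 0.213]
 [0.504 0.192]
 [0.397 0.363]] [0.46627856 0.28799873]
[np.float64(0.20216484025436932), np.float64(0.03772352348652416)]
axis deg -57.82369509789731
red [561  18  12  11  82] [566.15853659  22.7195122 ] [ 1.02321225 -0.79763428] [ 1.00412145 -0.77423548]
red [520  32  32  31 235] [536.14893617  47.57021277] [ 0.94444354 -0.7008493 ] [ 0.92770922 -0.68034597]
red [567 132  12   9  76] [572.21052632 136.18421053] [ 0.66658316 -0.7974043 ] [ 0.65816143 -0.77401239]
red [548 139  10   9  57] [552.56140351 143.47368421] [ 0.64458727 -0.7366129 ] [ 0.63682358 -0.71503964]
red [397 188  10   7  56] [401.5        191.46428571] [ 0.50173521 -0.27537141] [ 0.49824514 -0.26759686]
red [207 200  10   9  75] [211.37333333 204.02666667] [0.46789086 0.29502009] [0.46541329 0.28573057]
red [203 273  11  10  77] [207.75324675 277.49350649] [0.25044663 0.30314194] [0.25447422 0.29360944]
```

View pics/crop1.png

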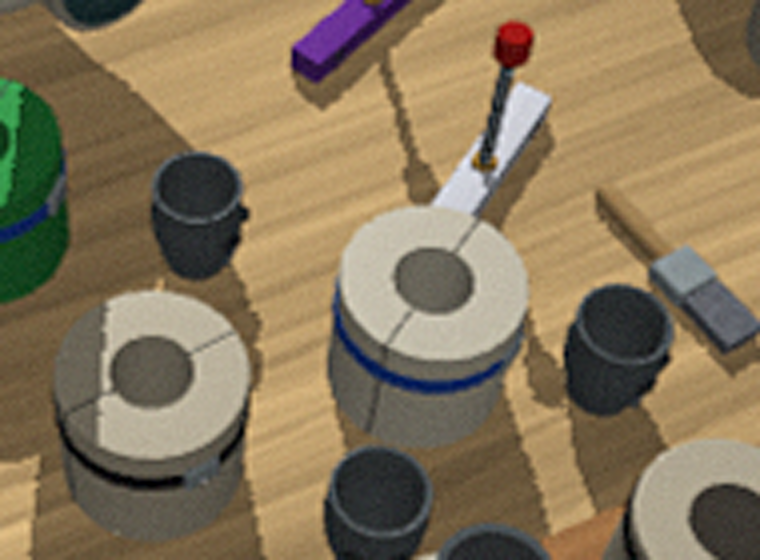

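The crop confirms the blue strap on the mould at scene (387,220). The other mould, at (318,243), has a black strap. The gauge is the white bar with the red knob at (408,150). I'll raise the arm clear of the hopper first.

```bash
cat >> h.py <<'E'
def go(target,yaw=None):
    s=get_state(); M=rot(s["ee_rot"]); d=M.T@(np.array(target)-s["position"])*1000
    y=np.degrees(np.arctan2(M[1,0],M[0,0])); 
    dy=0 if yaw is None else -((yaw-y+180)%360-180)
    print('pos',np.round(s["position"],4),'yaw',round(y,1),'delta mm',np.round(d,1),'turn',round(dy,1),'t',round(s["clock"],2))
E
python3 -c "
from h import *
go([.204,-.538,.35]); go([.502,.23,.35],122.2)"
```

```text
pos [ 0.2035 -0.5378  0.2483] yaw 20.7 delta mm [   0.4    0.4 -101.7] turn 0 t 1.0
pos [ 0.2035 -0.5378  0.2483] yaw 20.7 delta mm [ 550.9 -612.4 -101.7] turn -101.5 t 1.0
```

{"fn": "apply_moves", "kwargs": {
  "deltas": [85,0,0,-40,0,85,0,0,-80,0,85,0,0,-105,0,85,0,0,-105,0],
  "squeeze": 60
}}

```text
clock: 1.33
position: [0.2042, -0.5402, 0.36]
ee_rot: [0.006, 0.984, 0.18, 0.0]
contact_force: [0.4, -0.6, 1.3]
width: 0.085
gripper_force: 0.0
```

{"fn": "apply_moves", "kwargs": {
  "deltas": [85,23,-26,0,-5,85,46,-51,0,-10,85,70,-77,0,-15,85,95,-104,0,-20,85,120,-132,0,-26,85,145,-160,0,-32,85,170,-188,0,-38,85,195,-216,0,-44,85,220,-244,0,-50,85,245,-272,0,-55,85,270,-300,0,-60,85,295,-328,0,-65]
}}

```text
clock: 2.33
position: [0.3632, -0.1247, 0.3529]
ee_rot: [0.0, 0.732, 0.682, -0.0]
contact_force: [1.8, -0.4, 0.1]
width: 0.0852
gripper_force: 0.0
```

```bash
python3 -c "
from h import *
go([.502,.23,.33],122.2)"
```

```text
pos [ 0.3632 -0.1247  0.3529] yaw 85.9 delta mm [363.6 113.4  22.9] turn -36.3 t 2.33
```

{"fn": "apply_moves", "kwargs": {
  "deltas": [85,36,11,2,-4,85,72,22,4,-8,85,108,33,6,-12,85,144,44,8,-16,85,180,55,10,-20,85,216,66,12,-24,85,252,77,14,-28,85,288,88,16,-32,85,324,100,20,-36,85,364,113,23,-36,85,364,113,23,-36]
}}

```text
clock: 3.25
position: [0.5049, 0.2342, 0.3277]
ee_rot: [-0.001, 0.485, 0.875, 0.001]
contact_force: [-1.1, -0.0, -0.2]
width: 0.0848
gripper_force: 0.0
```

Run:
```python
from h import *
go([.502,.23,.33],122.2)
w=get_image("wrist"); save(w,'w1'); print(w["position"],w["K"])
for q,z in (('gauge',0),('knob_top',.19),('mouth',.13)):
    print(q,[(np.round(r["point"]).tolist(),round(r["score"],2),np.round(at(w,r["point"],z,True)[:2],3).tolist()) for r in place_of(q,w)[:4]])
```

```text
pos [0.5049 0.2342 0.3277] yaw 122.0 delta mm [-2.  -4.7 -2.3] turn -0.2 t 3.25
[0.46614141 0.29572595 0.45216791] [[309.70691629   0.         315.74877019]
 [  0.         309.70691629 200.98297578]
 [  0.           0.           1.        ]]
gauge [([196.0, 46.0], 0.97, [0.255, 0.293]), ([318.0, 119.0], 0.61, [0.475, 0.289])]
knob_top [([311.0, 116.0], 0.55, [0.465, 0.291]), ([350.0, 290.0], 0.36, [0.585, 0.169])]
mouth [([349.0, 287.0], 0.96, [0.609, 0.143]), ([112.0, 317.0], 0.9, [0.347, -0.114]), ([341.0, 245.0], 0.38, [0.57, 0.186])]
```

View pics/w1.png

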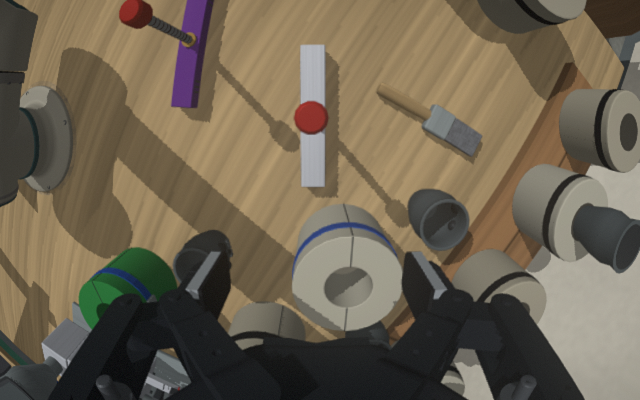

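Run:
```python
from h import *
w=get_image("wrist"); hsv=cv2.cvtColor(w["frame"],cv2.COLOR_RGB2HSV)
mm=np.zeros((400,640),np.uint8); s=np.s_[35:195,292:335]; mm[s]=((hsv[s][...,1]<40)&(hsv[s][...,2]>150))
mm=cv2.morphologyEx(mm,cv2.MORPH_OPEN,np.ones((3,3)))
P=np.array([at(w,p,.028,True)[:2] for p in np.argwhere(mm>0)[:,::-1]])
box=cv2.boxPoints(cv2.minAreaRect((P*1000).astype(np.float32))); print(box)
c=box.mean(0); e=[box[1]-box[0],box[2]-box[1]]; e=max(e,key=np.linalg.norm); print(c,[np.linalg.norm(box[1]-box[0]),np.linalg.norm(box[2]-box[1])],np.degrees(np.arctan2(e[1],e[0])))
u=e/np.linalg.norm(e); u*= np.sign(u[1]); B=(c+68*u)/1000; print('B',B); yaw=np.degrees(np.arctan2(u[1],u[0]))
# mouth rim ellipse (plaster white disc z=.13) outer rim: hole rim by threshold
for nm,z in (("mouth",.13),):
    pass
go([*B,.29],yaw); go([*B,.018],yaw)
```

```text
[[398.4873  365.23917]
 [502.9696  197.64531]
 [530.08777 214.55148]
 [425.60547 382.14532]]
[464.28754 289.89532] [np.float32(197.49493), np.float32(31.95643)] -58.05953
B [0.42831296 0.3476    ]
pos [0.5026 0.2268 0.3302] yaw 121.7 delta mm [141.8   0.2  40.2] turn -0.3 t 3.5
pos [0.5026 0.2268 0.3302] yaw 121.7 delta mm [141.9   0.5 312.2] turn -0.3 t 3.5
```

{"fn": "apply_moves", "kwargs": {
  "deltas": [85,40,0,0,0,85,80,0,0,0,85,120,0,0,0,85,142,0,0,0,85,142,0,0,0,85,142,0,40,0,85,142,0,80,0,85,142,0,120,0,85,142,0,160,0,85,142,0,190,0,85,142,0,220,0,85,142,0,220,0]
}}

```text
clock: 4.5
position: [0.4254, 0.3444, 0.1054]
ee_rot: [-0.002, 0.488, 0.873, -0.005]
contact_force: [-0.6, -0.3, 0.6]
width: 0.0848
gripper_force: 0.0
```

```bash
python3 -c "
from h import *
go([.4283,.3476,.021],121.9)"
```

```text
pos [0.4254 0.3444 0.1054] yaw 121.6 delta mm [ 1.2  5.1 84.3] turn -0.3 t 4.5
```

{"fn": "apply_moves", "kwargs": {
  "deltas": [85,0,3,25,0,85,0,3,50,0,85,0,3,70,0,85,0,3,80,0,85,0,3,84,0,85,0,3,84,0,85,0,3,84,0]
}}

```text
clock: 5.08
position: [0.4322, 0.3505, 0.0277]
ee_rot: [0.001, 0.487, 0.873, 0.001]
contact_force: [-0.0, -0.2, 0.2]
width: 0.0852
gripper_force: 0.0
```

```bash
python3 -c "
from h import *
go([.4283,.3476,.021],121.9)"
```

```text
pos [0.4322 0.3505 0.0277] yaw 121.7 delta mm [-0.4 -4.9  6.7] turn -0.2 t 5.08
```

{"fn": "apply_moves", "kwargs": {
  "deltas": [85,0,-2,5,0,85,0,-2,6,0,85,0,-2,6,0,30,0,-2,6,0,25,0,-2,6,0,20,0,-2,6,0,20,0,-2,6,0,20,0,-2,6,0,20,0,-2,6,0,20,0,-2,6,0],
  "squeeze": 90
}}

```text
clock: 5.92
position: [0.4295, 0.3494, 0.0207]
ee_rot: [0.0, 0.487, 0.873, 0.0]
contact_force: [-0.2, 0.6, 5.1]
width: 0.0326
gripper_force: 90.5
```

{"fn": "apply_moves", "kwargs": {
  "deltas": [20,0,0,-10,0,20,0,0,-30,0,20,0,0,-60,0,20,0,0,-90,0,20,0,0,-120,0,20,0,0,-150,0,20,0,0,-175,0,20,0,0,-190,0,20,0,0,-190,0,20,0,0,-190,0]
}}

```text
clock: 6.75
position: [0.4288, 0.3491, 0.2102]
ee_rot: [-0.0, 0.487, 0.873, 0.0]
contact_force: [-0.4, -0.3, -5.8]
width: 0.0327
gripper_force: 90.3
```

Run:
```python
from h import *
t=get_image("top"); s=get_image("scene"); w=get_image("wrist")
for n,im,f in (('t',t,False),('s',s,False),('w',w,True)):
    for q,z in (('mouth',.13),('gauge',.19),('knob_top',.38)):
        print(n,q,[(np.round(r["point"]).tolist(),round(r["score"],2),np.round(at(im,r["point"],z,f)[:2],3).tolist()) for r in place_of(q,im)[:4]])
st=get_state(); print(st["position"],st["contact_force"],st["width"])
cv2.imwrite('pics/c2.png',cv2.cvtColor(np.hstack([cv2.resize(t["frame"][110:250,170:310],(400,400)),cv2.resize(s["frame"][60:260,280:480],(400,400))]),cv2.COLOR_RGB2BGR))
go([.61-.068*.53,.141,.2])
```

```text
t mouth [([265.0, 154.0], 0.85, [0.622, 0.138]), ([350.0, 242.0], 0.74, [0.352, -0.121])]
t gauge [([211.0, 206.0], 0.79, [0.459, 0.288]), ([222.0, 272.0], 0.79, [0.27, 0.254]), ([262.0, 155.0], 0.62, [0.608, 0.138])]
t knob_top [([193.0, 199.0], 0.62, [0.466, 0.286]), ([209.0, 279.0], 0.57, [0.269, 0.245])]
s mouth [([389.0, 209.0], 0.9, [0.611, 0.144]), ([273.0, 175.0], 0.65, [0.348, -0.122]), ([216.0, 251.0], 0.55, [0.535, -0.358])]
s gauge [([371.0, 146.0], 0.96, [0.41, 0.188]), ([407.0, 150.0], 0.91, [0.474, 0.279])]
s knob_top [([416.0, 99.0], 0.65, [0.459, 0.28]), ([377.0, 103.0], 0.58, [0.427, 0.176])]
w mouth []
w gauge [([165.0, 142.0], 0.84, [0.331, 0.361]), ([318.0, 352.0], 0.76, [0.464, 0.292])]
w knob_top [([43.0, 170.0], 0.68, [0.436, 0.448])]
[0.42928248 0.34926187 0.21006501] [ 0.15217353  1.35991349 -4.84552116] 0.03226133167757204
pos [0.4293 0.3493 0.2101] yaw 121.7 delta mm [-253.2   13.5   10.1] turn 0 t 7.35
```

View pics/c2.png

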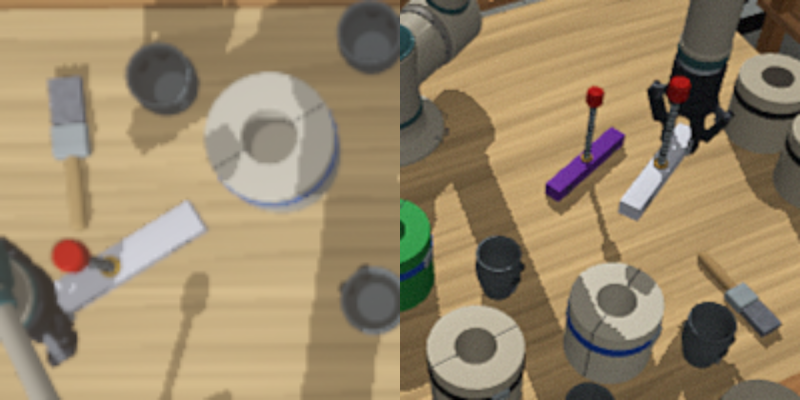

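```bash
python3 -c "
from h import *
go([.574,.201,.18])"
```

```text
pos [0.4293 0.3493 0.2101] yaw 121.7 delta mm [-202.2   45.1   30.1] turn 0 t 7.35
```

{"fn": "apply_moves", "kwargs": {
  "deltas": [20,-12,3,0,0,20,-35,8,0,0,20,-65,15,0,0,20,-95,21,0,0,20,-125,28,0,0,20,-155,35,0,0,20,-180,40,10,0,20,-195,44,20,0,20,-202,45,28,0,20,-202,45,30,0,20,-202,45,30,0,20,-202,45,30,0]
}}

```text
clock: 8.35
position: [0.5726, 0.2021, 0.18]
ee_rot: [-0.001, 0.486, 0.874, -0.0]
contact_force: [0.8, 0.3, -4.2]
width: 0.0321
gripper_force: 90.1
```

Run:
```python
from h import *
t=get_image("top"); s=get_image("scene")
st=get_state(); print(st["position"],st["contact_force"],st["width"],st["clock"])
for n,im in (('t',t),('s',s)):
    for q,z in (('mouth',.13),('gauge',.159),('knob_top',.349)):
        print(n,q,[(np.round(r["point"]).tolist(),round(r["score"],2),np.round(at(im,r["point"],z)[:2],3).tolist()) for r in place_of(q,im)[:4]])
    hsv=cv2.cvtColor(im["frame"],cv2.COLOR_RGB2HSV)
    r=(hsv[...,1]>150)&((hsv[...,0]<6)|(hsv[...,0]>174))&(hsv[...,2]>80)
    k,l,ss,c=cv2.connectedComponentsWithStats(r.astype(np.uint8))
    for j in range(1,k):
        if ss[j,4]>20 and 150<c[j][0]<450: print('red',c[j],at(im,c[j],.336)[:2])
cv2.imwrite('pics/c3.png',cv2.cvtColor(np.hstack([cv2.resize(t["frame"][100:220,200:320],(400,400)),cv2.resize(s["frame"][100:260,310:470],(400,400))]),cv2.COLOR_RGB2BGR))
```

```text
[0.5731126  0.20234382 0.18086063] [ 0.36506801  0.44360751 -4.47443419] 0.03249525734063157 8.45
t mouth [([263.0, 155.0], 0.96, [0.619, 0.142]), ([350.0, 243.0], 0.94, [0.349, -0.119])]
t gauge [([261.0, 159.0], 0.6, [0.603, 0.145])]
t knob_top [([255.0, 142.0], 0.68, [0.616, 0.139])]
red [254.53846154 144.2967033 ] [0.61156039 0.14118413]
red [401.5        191.57407407] [ 0.48522146 -0.23921334]
s mouth [([272.0, 178.0], 0.86, [0.356, -0.126]), ([386.0, 210.0], 0.58, [0.609, 0.137])]
s gauge [([373.0, 145.0], 0.83, [0.386, 0.211]), ([389.0, 202.0], 0.69, [0.605, 0.144])]
s knob_top [([399.0, 158.0], 0.63, [0.603, 0.145]), ([378.0, 102.0], 0.5, [0.398, 0.201]), ([388.0, 211.0], 0.17, [0.734, 0.04])]
red [377.03636364 107.56363636] [0.40284108 0.19561585]
red [398.72413793 163.46551724] [0.61053527 0.14329775]
red [240.68888889 230.77777778] [ 0.63622453 -0.28445318]
```

View pics/c3.png

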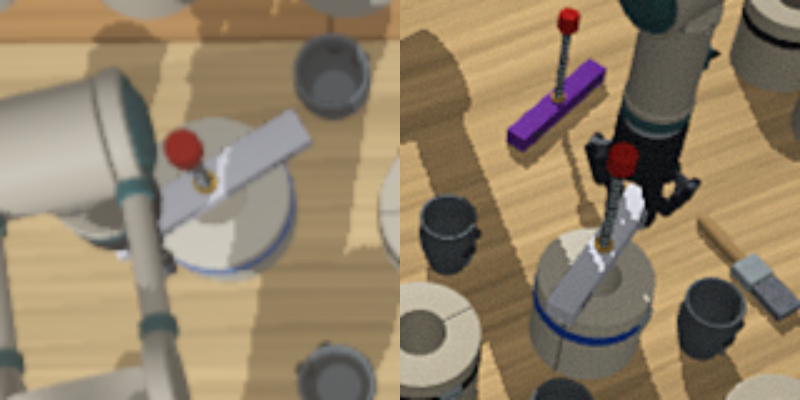

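The rod is over the mouth, at about (0.611,0.142). I'll lower it gently.

{"fn": "apply_moves", "kwargs": {
  "deltas": [20,0,0,6,0,20,0,0,12,0,20,0,0,17,0,20,0,0,21,0,20,0,0,24,0,20,0,0,26,0,20,0,0,27,0,20,0,0,28,0,20,0,0,28,0]
}}

```text
clock: 9.5
position: [0.5738, 0.2011, 0.1522]
ee_rot: [0.0, 0.487, 0.873, -0.0]
contact_force: [0.3, 1.1, -4.3]
width: 0.0324
gripper_force: 90.3
```

{"fn": "apply_moves", "kwargs": {
  "deltas": [20,0,0,0.5,0,20,0,0,1,0,20,0,0,1.5,0,20,0,0,1.5,0]
}}

```text
clock: 9.83
position: [0.574, 0.2012, 0.151]
ee_rot: [0.0, 0.487, 0.873, 0.0]
contact_force: [-0.2, 0.7, -4.2]
width: 0.0324
gripper_force: 90.3
```

{"fn": "apply_moves", "kwargs": {
  "deltas": [20,0,0,0.5,0,20,0,0,1,0,20,0,0,1.2,0,20,0,0,1.2,0]
}}

```text
clock: 10.17
position: [0.574, 0.2012, 0.1507]
ee_rot: [0.0, 0.487, 0.873, 0.0]
contact_force: [-2.1, 0.6, 4.9]
width: 0.0323
gripper_force: 91.3
```

{"fn": "apply_moves", "kwargs": {
  "deltas": [36,0,0,0,0,45,0,0,0,0,60,0,0,0,0,70,0,0,0,0,70,0,0,0,0,70,0,0,0,0,70,0,0,-20,0,70,5,0,-50,0,70,5,0,-90,0,70,5,0,-130,0,70,5,0,-170,0,70,5,0,-200,0]
}}

```text
clock: 11.17
position: [0.5716, 0.2055, 0.3534]
ee_rot: [0.002, 0.487, 0.873, 0.001]
contact_force: [0.7, 0.1, 0.3]
width: 0.0702
gripper_force: 0.0
```

Run:
```python
from h import *
st=get_state(); print(st["position"],st["width"],st["clock"])
t=get_image("top"); s=get_image("scene")
for n,im in (('t',t),('s',s)):
    for q,z in (('gauge',.13),('knob_top',.32)):
        print(n,q,[(np.round(r["point"]).tolist(),round(r["score"],2),np.round(at(im,r["point"],z)[:2],3).tolist()) for r in place_of(q,im)[:4]])
    hsv=cv2.cvtColor(im["frame"],cv2.COLOR_RGB2HSV)
    r=(hsv[...,1]>150)&((hsv[...,0]<6)|(hsv[...,0]>174))&(hsv[...,2]>80)
    k,l,ss,c=cv2.connectedComponentsWithStats(r.astype(np.uint8))
    for j in range(1,k):
        if ss[j,4]>20 and 150<c[j][0]<450: print('red',c[j],at(im,c[j],.307)[:2])
go([.611,.142,.38])
```

```text
[0.57160625 0.20548735 0.35342436] 0.07021153670033854 11.1667
t gauge [([266.0, 157.0], 0.76, [0.614, 0.135]), ([256.0, 145.0], 0.37, [0.651, 0.164]), ([197.0, 163.0], 0.26, [0.595, 0.346])]
t knob_top [([257.0, 142.0], 0.52, [0.621, 0.138])]
red [256.3452381  146.35714286] [0.61166032 0.14028319]
red [401.5        191.57407407] [ 0.48774458 -0.24484973]
s gauge [([389.0, 209.0], 0.92, [0.611, 0.145]), ([375.0, 141.0], 0.84, [0.35, 0.244]), ([444.0, 208.0], 0.33, [0.676, 0.296])]
s knob_top [([396.0, 170.0], 0.65, [0.614, 0.134])]
red [376.81034483 107.48275862] [0.37463254 0.21410972]
red [397.34951456 171.02912621] [0.61155529 0.14362457]
red [240.64210526 230.88421053] [ 0.61742958 -0.28338641]
pos [0.5705 0.2052 0.3478] yaw 121.7 delta mm [-75.    1.1 -32.3] turn 0 t 11.47
```

{"fn": "apply_moves", "kwargs": {
  "deltas": [70,0,0,-30,0,70,-25,0,-32,0,70,-55,1,-32,0,70,-75,1,-32,0,70,-75,1,-32,0,70,-75,1,-32,0,70,-75,1,-15,0,70,-75,1,5,0,70,-75,1,15,0,70,-75,1,15,0]
}}

```text
clock: 12.3
position: [0.6094, 0.1429, 0.331]
ee_rot: [-0.003, 0.486, 0.874, -0.002]
contact_force: [-0.0, -0.4, -0.5]
width: 0.0698
gripper_force: 0.0
```

Run:
```python
from h import *
go([.6115,.142,.311])
```

```text
pos [0.6094 0.1429 0.331 ] yaw 121.8 delta mm [-2.   1.5 20. ] turn 0 t 12.3
```

{"fn": "apply_moves", "kwargs": {
  "deltas": [70,-2,1,10,0,70,-2,1,18,0,70,-2,1,20,0,70,-2,1,20,0,40,-2,1,20,0,36,-2,1,20,0,33,-2,1,20,0,31,-2,1,20,0,25,-2,1,20,0,25,-2,1,20,0,25,-2,1,20,0],
  "squeeze": 25
}}

```text
clock: 13.22
position: [0.6133, 0.1408, 0.315]
ee_rot: [0.0, 0.487, 0.873, -0.0]
contact_force: [-1.0, -0.7, 1.3]
width: 0.0291
gripper_force: 24.6
```

{"fn": "apply_moves", "kwargs": {
  "deltas": [25,0,0,4,0,25,0,0,10,0,25,0,0,17,0,25,0,0,24,0,25,0,0,31,0,25,0,0,38,0,25,0,0,45,0,25,0,0,52,0,25,0,0,58,0,25,0,0,63,0,25,0,0,66,0,25,0,0,66,0]
}}

```text
clock: 14.22
position: [0.613, 0.1409, 0.2473]
ee_rot: [-0.001, 0.487, 0.873, -0.0]
contact_force: [-0.2, -0.3, -3.8]
width: 0.0287
gripper_force: 24.9
```

{"fn": "apply_moves", "kwargs": {
  "deltas": [25,0,0,1,0,25,0,0,2,0,25,0,0,3,0,25,0,0,4,0,25,0,0,5,0,25,0,0,6,0,25,0,0,7,0,25,0,0,8,0,25,0,0,8,0]
}}

```text
clock: 14.97
position: [0.6132, 0.141, 0.2403]
ee_rot: [-0.0, 0.487, 0.873, -0.0]
contact_force: [-2.6, -0.5, 1.8]
width: 0.0288
gripper_force: 25.3
```

{"fn": "apply_moves", "kwargs": {
  "deltas": [25,0,0,1,0,25,0,0,2,0,25,0,0,3,0,25,0,0,4,0,25,0,0,5,0,25,0,0,6,0,25,0,0,7,0,25,0,0,8,0]
}}

```text
clock: 15.63
position: [0.6132, 0.141, 0.2324]
ee_rot: [-0.0, 0.487, 0.873, -0.0]
contact_force: [-3.9, -0.2, 1.2]
width: 0.0288
gripper_force: 25.4
```

{"fn": "apply_moves", "kwargs": {
  "deltas": [25,0,0,1,0,25,0,0,2,0,25,0,0,3,0,25,0,0,4,0,25,0,0,5,0,25,0,0,6,0]
}}

```text
clock: 16.13
position: [0.6134, 0.1409, 0.2265]
ee_rot: [0.0, 0.487, 0.873, -0.0]
contact_force: [-3.7, 0.1, 1.2]
width: 0.0288
gripper_force: 25.4
```

{"fn": "apply_moves", "kwargs": {
  "deltas": [25,0,0,1,0,25,0,0,2,0,25,0,0,3,0,25,0,0,4,0,25,0,0,5,0]
}}

```text
clock: 16.55
position: [0.6143, 0.1411, 0.225]
ee_rot: [0.002, 0.487, 0.873, 0.001]
contact_force: [-5.9, 0.4, 18.1]
width: 0.0286
gripper_force: 27.5
```

{"fn": "apply_moves", "kwargs": {
  "deltas": [25,0,0,1,0,25,0,0,2,0,25,0,0,3,0,25,0,0,4,0]
}}

```text
clock: 16.88
position: [0.6164, 0.1417, 0.2245]
ee_rot: [0.005, 0.487, 0.873, 0.004]
contact_force: [-4.9, 1.0, 26.5]
width: 0.0289
gripper_force: 30.4
```

{"fn": "apply_moves", "kwargs": {
  "deltas": [25,0,0,-2,0,25,0,0,-4,0,25,0,0,-5,0,25,0,0,-5,0]
}}

```text
clock: 17.22
position: [0.6158, 0.1412, 0.2247]
ee_rot: [0.003, 0.487, 0.873, 0.002]
contact_force: [-0.4, 0.9, 10.0]
width: 0.0288
gripper_force: 27.7
```

{"fn": "apply_moves", "kwargs": {
  "deltas": [32,0,0,0,0,38,0,0,0,0,45,0,0,0,0,55,0,0,0,0,60,0,0,0,0,60,0,0,0,0,60,0,0,-20,0,60,0,0,-50,0,60,0,0,-90,0,60,0,0,-130,0,60,0,0,-150,0,60,0,0,-150,0]
}}

```text
clock: 18.22
position: [0.6153, 0.1412, 0.379]
ee_rot: [0.005, 0.487, 0.873, 0.003]
contact_force: [-0.4, 0.3, -0.1]
width: 0.0601
gripper_force: 0.0
```

Run:
```python
from h import *
st=get_state(); print(st["position"],st["width"],st["clock"])
t=get_image("top"); s=get_image("scene"); w=get_image("wrist")
for n,im in (('t',t),('s',s)):
    for q,z in (('gauge',.13),('knob_top',.23),('scale_zero',.092),('stop_top',.15)):
        print(n,q,[(np.round(r["point"]).tolist(),round(r["score"],2),np.round(at(im,r["point"],z)[:2],3).tolist()) for r in place_of(q,im)[:4]])
    hsv=cv2.cvtColor(im["frame"],cv2.COLOR_RGB2HSV)
    r=(hsv[...,1]>150)&((hsv[...,0]<6)|(hsv[...,0]>174))&(hsv[...,2]>80)
    k,l,ss,c=cv2.connectedComponentsWithStats(r.astype(np.uint8))
    for j in range(1,k):
        if ss[j,4]>20 and 150<c[j][0]<450: print('red',c[j],ss[j],at(im,c[j],.215)[:2])
cv2.imwrite('pics/c4.png',cv2.cvtColor(np.hstack([cv2.resize(t["frame"][130:280,370:470],(400,600),interpolation=2),cv2.resize(s["frame"][160:250,360:420],(400,600),interpolation=2)]),cv2.COLOR_RGB2BGR))
```

```text
[0.61533261 0.14118213 0.37900173] 0.06013900500552393 18.2167
t gauge [([265.0, 156.0], 0.8, [0.615, 0.137]), ([221.0, 270.0], 0.57, [0.27, 0.269])]
t knob_top [([211.0, 276.0], 0.5, [0.264, 0.276])]
t scale_zero [([399.0, 202.0], 0.64, [0.474, -0.279])]
t stop_top [([402.0, 191.0], 0.68, [0.502, -0.276])]
red [401.56363636 191.50909091] [397 188  10   7  55] [ 0.49593409 -0.26291674]
red [207.82051282 277.47435897] [203 273  11  10  78] [0.25704335 0.2874632 ]
s gauge [([373.0, 145.0], 0.93, [0.364, 0.227]), ([386.0, 211.0], 0.58, [0.612, 0.134])]
s knob_top [([392.0, 188.0], 0.63, [0.607, 0.141]), ([378.0, 102.0], 0.58, [0.281, 0.281])]
s scale_zero [([238.0, 229.0], 0.69, [0.465, -0.28])]
s stop_top [([239.0, 230.0], 0.73, [0.511, -0.28]), ([292.0, 312.0], 0.49, [0.79, -0.234])]
red [377.05263158 107.68421053] [374 103   8  11  57] [0.2881303  0.27436526]
red [393.48780488 191.64634146] [389 187  10  12  82] [0.61082308 0.14741714]
red [240.64210526 230.83157895] [235 225  12  13  95] [ 0.55693567 -0.27937594]
```

View pics/c4.png

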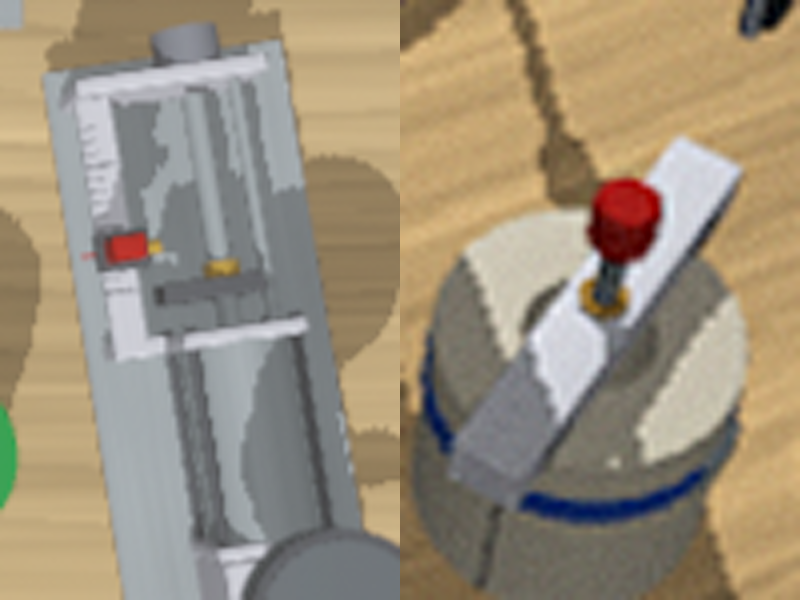

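The right half shows the bar flat across the blue-strapped mould, with the rod down and the knob close above the bar. The left half shows the red stop at about px (401,192) in the full top view, with graduations on the side away from the hopper. Next I'll measure the depth by vision and head to the stop.

Run:
```python
from h import *
s=get_image("scene"); t=get_image("top")
def red(im,lo,hi):
    hsv=cv2.cvtColor(im["frame"],cv2.COLOR_RGB2HSV)
    r=((hsv[...,1]>150)&((hsv[...,0]<6)|(hsv[...,0]>174))&(hsv[...,2]>60)).astype(np.uint8)
    k,l,ss,c=cv2.connectedComponentsWithStats(r); return [(c[j],ss[j]) for j in range(1,k) if ss[j,4]>20 and lo<c[j][0]<hi]
print(red(s,385,400),red(t,240,270))
c=red(s,385,400)[0][0]
for xy in ((.6115,.142),(.6125,.142),(.610,.142)):
    zs=np.arange(.18,.32,.0005); 
    e0=[proj(s,[*xy,z]) for z in zs]; k=np.argmin([abs(p[1]-c[1]) for p in e0]); k0=np.argmin([abs(p[1]-171.03) for p in e0]); print(xy,'z now',zs[k],e0[k],'start',zs[k0],e0[k0],'depth',(zs[k0]-zs[k])*1000-2)
a,b=at(t,(390,152.5),.092),at(t,(399.5,217.5),.092); print(a,b,np.degrees(np.arctan2(*(a-b)[[1,0]])))
a,b=at(t,(370+48/4,130+78/4),.0),at(t,(370+125/4,130+590/4),.0); print('plinth',np.degrees(np.arctan2(*(a-b)[[1,0]])))
go([.502,-.276,.29],98)
```

```text
[(array([393.14851485, 192.35643564]), array([388, 187,  11,  12, 101], dtype=int32))] []
(0.6115, 0.142) z now 0.21550000000000002 [391.94964889 192.35783385] start 0.3075000000000001 [396.82741208 171.08907142] depth 90.00000000000009
(0.6125, 0.142) z now 0.21650000000000003 [392.18152401 192.40310468] start 0.3090000000000001 [397.11012081 170.98674674] depth 90.50000000000009
(0.61, 0.142) z now 0.21350000000000002 [391.57825269 192.39799048] start 0.3060000000000001 [396.44729868 171.05691049] depth 90.50000000000009
[ 0.63047129 -0.25311705  0.092     ] [ 0.42533077 -0.27857467  0.092     ] 7.07415022423899
plinth 7.386586819341856
pos [0.6134 0.1409 0.3723] yaw 121.7 delta mm [-296.  -313.9   82.4] turn 23.7 t 18.87
```

Depth is about 88 mm: arm travel gives 87–88 and the knob height 87–90. Moving over the stop.

{"fn": "apply_moves", "kwargs": {
  "deltas": [60,-25,-27,0,3,60,-50,-54,0,6,60,-76,-81,5,9,60,-103,-109,10,12,60,-130,-138,15,14,60,-157,-167,20,16,60,-184,-195,30,18,60,-211,-224,40,20,60,-238,-252,50,22,60,-265,-281,60,24,60,-285,-302,70,24.5,60,-296,-314,75,24.5]
}}

```text
clock: 19.87
position: [0.5004, -0.2793, 0.2962]
ee_rot: [-0.0, 0.662, 0.749, -0.001]
contact_force: [-0.1, -0.5, 0.3]
width: 0.0599
gripper_force: 0.0
```

{"fn": "apply_moves", "kwargs": {
  "deltas": [60,0,0,0,0,60,0,0,0,0]
}}

```text
clock: 20.03
position: [0.5016, -0.2765, 0.2972]
ee_rot: [-0.001, 0.662, 0.75, 0.0]
contact_force: [1.3, 0.0, 0.7]
width: 0.0601
gripper_force: 0.0
```

Run:
```python
from h import *
w=get_image("wrist"); t=get_image("top"); 
cv2.imwrite('pics/w2.png',cv2.cvtColor(w["frame"],cv2.COLOR_RGB2BGR))
for q,z in (('scale_zero',.092),('stop_top',.15)):
    print(q,[(np.round(r["point"]).tolist(),round(r["score"],2),np.round(at(w,r["point"],z,True)[:2],4).tolist()) for r in place_of(q,w)[:4]])
hsv=cv2.cvtColor(w["frame"],cv2.COLOR_RGB2HSV)
r=((hsv[...,1]>150)&((hsv[...,0]<6)|(hsv[...,0]>174))&(hsv[...,2]>60)).astype(np.uint8)
k,l,ss,c=cv2.connectedComponentsWithStats(r)
for j in range(1,k):
    if ss[j,4]>20: print(c[j],ss[j],at(w,c[j],.14,True))
go([.502,-.276,.29],97.2)
```

```text
scale_zero [([285.0, 178.0], 0.92, [0.4678, -0.2801])]
stop_top [([314.0, 195.0], 0.89, [0.5004, -0.2787])]
[314.7919708  187.63686131] [306 171  19  34 548] [ 0.50036484 -0.27463803  0.14      ]
pos [ 0.5025 -0.2749  0.2983] yaw 97.3 delta mm [-1.  -0.7  8.3] turn 0.1 t 20.23
```

View pics/w2.png

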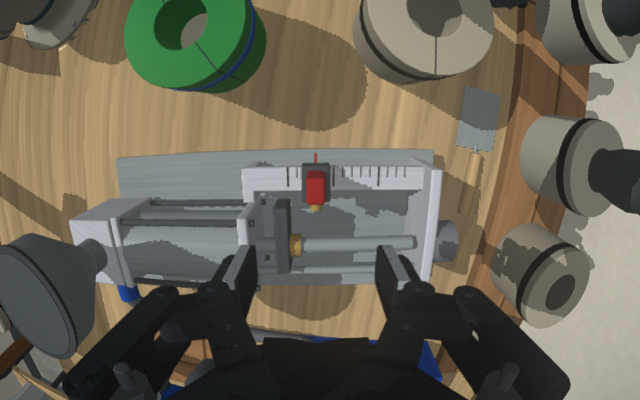

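The wrist view shows the stop at (315,187), the zero line near (288,178) and the 100 mm line near (378,175). I'll pick out the lines numerically.

Run:
```python
from h import *
w=get_image("wrist"); g=cv2.cvtColor(w["frame"],cv2.COLOR_RGB2GRAY)
fx=np.array([np.cos(np.radians(7.25)),np.sin(np.radians(7.25)),0]); fy=np.array([-fx[1],fx[0],0])
z0=np.array([.4678,-.2801,.092])
# rectify rule plane, 0.25mm px: u -30..140, v -25..25
u=np.arange(-30,141,.25)/1000; v=np.arange(25,-25,-.5)/1000
mp=np.array([[proj(w,z0+fx*a+fy*b,True) for a in u] for b in v]).astype(np.float32)
rec=cv2.remap(g,mp[...,0],mp[...,1],cv2.INTER_CUBIC)
for b in (12,8,4,0,-4):
    row=rec[np.argmin(abs(v*1000-b))].astype(int); bg=np.median(row)
    mins=[(round(u[i]*1000,1),row[i]) for i in range(6,len(u)-6) if row[i]==row[i-6:i+7].min() and row[i]<row[i-6:i+7].max()-25]
    print(b,bg,mins)
# pointer: red thin
hsv=cv2.cvtColor(w["frame"],cv2.COLOR_RGB2HSV); r=((hsv[...,1]>90)&((hsv[...,0]<8)|(hsv[...,0]>172)))[150:166,295:335]
p=np.argwhere(r)[:,::-1]+[295,150]; print(len(p),p.mean(0),((at(w,p.mean(0),.095,True)-z0)@fx)*1000,((at(w,(314.8,187.6),.14,True)-z0)@np.c_[fx,fy])*1000)
go([.5006,-.277,.15])
```

```text
12 164.0 [(np.float64(3.0), np.int64(91)), (np.float64(3.2), np.int64(91)), (np.float64(13.0), np.int64(131)), (np.float64(13.2), np.int64(131)), (np.float64(47.5), np.int64(68)), (np.float64(52.5), np.int64(61)), (np.float64(62.5), np.int64(106)), (np.float64(72.8), np.int64(129)), (np.float64(82.5), np.int64(107)), (np.float64(92.8), np.int64(130)), (np.float64(102.8), np.int64(79)), (np.float64(112.8), np.int64(129)), (np.float64(122.2), np.int64(119)), (np.float64(132.5), np.int64(128))]
8 179.5 [(np.float64(3.0), np.int64(83)), (np.float64(13.0), np.int64(128)), (np.float64(19.8), np.int64(77)), (np.float64(47.5), np.int64(68)), (np.float64(52.8), np.int64(56)), (np.float64(62.8), np.int64(75)), (np.float64(72.5), np.int64(121)), (np.float64(72.8), np.int64(121)), (np.float64(82.8), np.int64(90)), (np.float64(92.8), np.int64(119)), (np.float64(102.5), np.int64(83)), (np.float64(112.2), np.int64(126)), (np.float64(122.5), np.int64(131)), (np.float64(132.2), np.int64(125))]
4 177.5 [(np.float64(3.0), np.int64(78)), (np.float64(13.0), np.int64(120)), (np.float64(19.8), np.int64(78)
[... 414 characters left out ...]
4(131)), (np.float64(132.5), np.int64(131))]
0 181.0 [(np.float64(3.0), np.int64(70)), (np.float64(19.8), np.int64(76)), (np.float64(47.2), np.int64(56)), (np.float64(52.8), np.int64(63)), (np.float64(69.0), np.int64(127)), (np.float64(69.2), np.int64(127)), (np.float64(102.8), np.int64(69))]
-4 183.0 [(np.float64(3.0), np.int64(84)), (np.float64(3.2), np.int64(84)), (np.float64(19.8), np.int64(76)), (np.float64(47.2), np.int64(56)), (np.float64(52.8), np.int64(64)), (np.float64(102.8), np.int64(83)), (np.float64(103.0), np.int64(83))]
27 [313.96296296 158.66666667] 33.410478654440816 [34.37548206  2.35081148]
pos [ 0.5025 -0.2749  0.2983] yaw 97.3 delta mm [ -1.8  -2.3 148.3] turn 0 t 20.28
```

{"fn": "apply_moves", "kwargs": {
  "deltas": [50,-2,-1,35,0,50,-2,-1,70,0,50,-2,-1,100,0,50,-2,-1,125,0,50,-2,-1,140,0,50,-2,-1,150,0,50,-2,-1,157,0,50,-2,-1,159,0,50,-2,-1,159,0,50,-2,-1,159,0]
}}

```text
clock: 21.12
position: [0.502, -0.2784, 0.1397]
ee_rot: [0.001, 0.661, 0.75, 0.0]
contact_force: [-0.6, -0.2, 0.8]
width: 0.0498
gripper_force: 0.0
```

{"fn": "apply_moves", "kwargs": {
  "deltas": [30,0,0,0,0,24,0,0,0,0,20,0,0,0,0,16,0,0,0,0,12,0,0,0,0,12,0,0,0,0,12,0,0,0,0],
  "squeeze": 30
}}

```text
clock: 21.7
position: [0.5015, -0.2783, 0.1393]
ee_rot: [0.001, 0.661, 0.75, -0.0]
contact_force: [-0.6, 0.9, 5.1]
width: 0.0173
gripper_force: 30.2
```

The wing is gripped at a reading of about 31 mm. Sliding it +57 mm brings it to 88.

{"fn": "apply_moves", "kwargs": {
  "deltas": [12,0,4,0,0,12,0,10,0,0,12,0,17,0,0,12,0,24,0,0,12,0,31,0,0,12,0,38,0,0,12,0,45,0,0,12,0,51,0,0,12,0,55,0,0,12,0,57,0,0,12,0,57,0,0,12,0,57,0,0]
}}

```text
clock: 22.7
position: [0.5578, -0.2707, 0.1394]
ee_rot: [0.0, 0.661, 0.75, 0.0]
contact_force: [-1.6, 1.3, 6.0]
width: 0.0176
gripper_force: 30.4
```

{"fn": "apply_moves", "kwargs": {
  "deltas": [22,0,0,0,0,30,0,0,0,0,38,0,0,0,0,45,0,0,0,0,50,0,0,0,0,50,0,0,-20,0,50,0,0,-50,0,50,0,0,-85,0,50,0,0,-120,0,50,0,0,-150,0,50,0,0,-160,0,50,0,0,-160,0]
}}

```text
clock: 23.7
position: [0.559, -0.2717, 0.302]
ee_rot: [0.003, 0.661, 0.75, 0.001]
contact_force: [-0.1, 0.6, -0.5]
width: 0.0503
gripper_force: 0.0
```

Run:
```python
from h import *
w=get_image("wrist"); s=get_image("scene"); g=cv2.cvtColor(w["frame"],cv2.COLOR_RGB2GRAY); st=get_state(); print(st["position"],st["clock"])
fx=np.array([np.cos(np.radians(7.25)),np.sin(np.radians(7.25)),0]); fy=np.array([-fx[1],fx[0],0])
z0=np.array([.4678,-.2801,.092])
u=np.arange(-30,141,.25)/1000
for b in (8,4):
    mp=np.array([[proj(w,z0+fx*a+fy*b/1000,True) for a in u]]).astype(np.float32)
    row=cv2.remap(g,mp[...,0],mp[...,1],cv2.INTER_CUBIC)[0].astype(int)
    print(b,[(float(round(u[i]*1000,1)),int(row[i])) for i in range(6,len(u)-6) if row[i]==row[i-6:i+7].min() and row[i]<row[i-6:i+7].max()-25])
hsv=cv2.cvtColor(w["frame"],cv2.COLOR_RGB2HSV)
r=((hsv[...,1]>90)&((hsv[...,0]<8)|(hsv[...,0]>172))).astype(np.uint8); r[250:]=0
k,l,ss,c=cv2.connectedComponentsWithStats(r)
for j in range(1,k):
    if ss[j,4]>8: print(c[j],ss[j],[((at(w,c[j],z,True)-z0)@fx)*1000 for z in (.095,.14)])
hs=cv2.cvtColor(s["frame"],cv2.COLOR_RGB2HSV); r=((hs[...,1]>150)&((hs[...,0]<6)|(hs[...,0]>174))&(hs[...,2]>80)).astype(np.uint8)
k,l,ss,c=cv2.connectedComponentsWithStats(r); print([c[j] for j in range(1,k) if ss[j,4]>20])
save(w,'w3',(240,120,440,270),4)
```

```text
[ 0.55730655 -0.27061422  0.29740404] 23.8
8 [(3.2, 71), (13.0, 113), (23.0, 125), (33.2, 117), (42.8, 127), (53.0, 93), (62.5, 125), (62.8, 125), (73.2, 109), (73.5, 109), (76.8, 81), (104.8, 63), (112.5, 92), (122.5, 93), (132.5, 123)]
4 [(3.2, 75), (12.8, 119), (23.0, 126), (33.0, 123), (42.8, 123), (43.0, 123), (53.0, 94), (62.8, 128), (73.2, 97), (112.8, 92), (122.5, 86), (132.5, 117), (132.8, 117)]
[313.5 153.5] [313 149   2  10  20] [np.float64(90.24486024717068), np.float64(90.3099161761485)]
[313.44426752 182.26910828] [304 166  20  33 628] [np.float64(90.12141428465833), np.float64(90.20325960746477)]
[array([377.07017544, 107.63157895]), array([393.42857143, 191.75      ]), array([249.26086957, 245.20652174])]
```

View pics/w3.png

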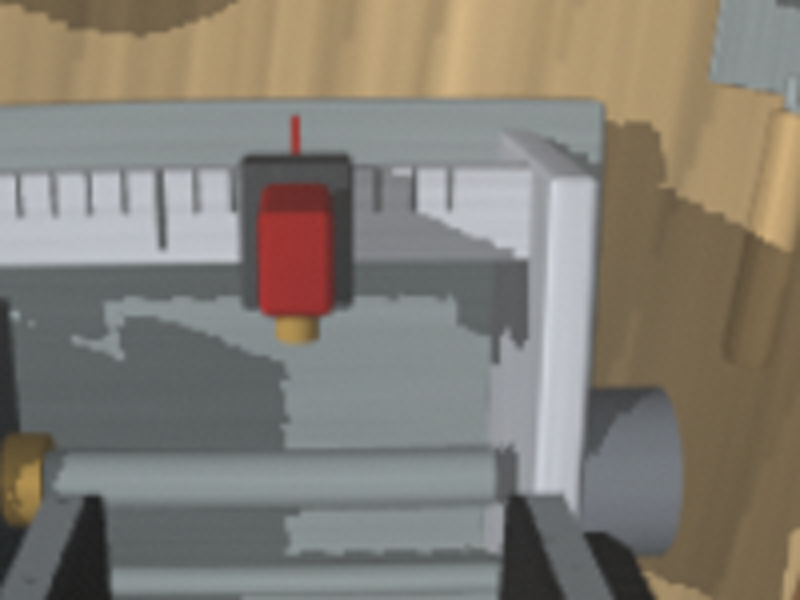

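The stop reads about 87.5 mm against a depth of about 88 mm. The gauge hasn't moved and the arm is clear, so I'm handing in.

```bash
python3 -c "
from rig import *
print(sign_off())"
```

```text
the job is handed in; nothing more can be done
None
```

I measured the blue-strapped mould's cavity at about 88 mm, left the gauge standing on it with the rod bottomed, set the filler stop to about 87.5 mm, and handed the job in; no verdict came back.

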